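# Load two castings into the sprung curing clamp

## Task

Two hat-shaped castings have to cure brim to brim in the sprung clamp so that their brims stay flat. First set the casting that lies brim-up in the pocket of the clamp's sprung platform, then set the crown-up casting on it, brim on brim and centred, and press the pair down steadily, without slamming, and hold it there until both spring bolts have slid fully back over the upper brim and hold the pair when you let go. Leave the tools and things lying around where they are.

Things in the scene. Friction and masses are not known exactly. Their poses are not given: they have to be found in the camera images.
- brim_up_centre (a point): Centre of the casting that lies upside down: flat 60 mm brim on top, crown at the bottom. The point is on its axis half-way up, 18 mm above its lowest face; z points up. The brim is 29 to 36 mm above what it stands on and overhangs the crown by 13 mm all round: it is picked from above by the brim, across its 60 mm, at any yaw.
- crown_up_centre (a point): Centre of the second casting, of the same shape, lying the other way up: brim (0 to 7 mm) at the bottom, 34 mm crown (7 to 36 mm) on top. The point is on its axis half-way up, 18 mm above its lowest face; z points up. It is picked from above by the crown, with the fingertips just above the brim.
- brim_up: The brim-up casting: round, hat-shaped, off-white, 36 mm high, about 60 g: brim 60 mm across and 7 mm thick, crown a 34 mm cylinder 29 mm long; solid but for a 10 mm bore and a 3 mm deep hollow in the brim face. Origin at the centre of its lowest face (the crown's end), z up.
- crown_up: The crown-up casting, of the same shape and size. Origin at the centre of its lowest face (the brim), z up.
- platform_top (a point): Sprung platform of the clamp: 48 mm steel disc with a round pocket, 38 mm across, 3 mm deep, for the 34 mm crown of the lower casting. Point: centre of the pocket floor, 83 mm above the table when up; it moves with the platform. z up; the bolts and uprights stand along its y (left bolt at +y), the two sides along its x are open: fingers that grip along x clear the bolts.
- platform (a joint): How far the platform is pressed down, m: 0 up, 0.032 on its stop. The spring pushes up with about 4 N at the top and 9 N at the bottom, less the weight on it; while the brims pass the bolts the push needed rises to about 13 N at 20 mm/s, more when faster. The pair is caught from about 0.029 on: press to the stop or within 2 mm of it. A caught pair rests at about 0.029.
- bolt_left (a joint): Bevelled steel spring bolt on the clamp's +y side, 14 mm wide, 13 mm high, black knob outside. Value in m: 0 sprung fully in (it then overlaps a centred 60 mm brim by 4.5 mm), positive pushed outward, at most 0.010. A brim pressed down on its bevel pushes it out; greased, it slides back slowly, in about 1 s, once the brim is below it: let go sooner, it stays half out or the pair springs up.
- bolt_right (a joint): The same bolt on the clamp's -y side, with the same values.
- bolt_left_nose (a point): Lower edge of the left bolt's nose, 97 mm above the table, 25.5 mm from the platform's axis; the bolt's top is 13 mm higher. With both castings on the raised platform the lower brim is 112 to 119 mm and the upper brim 119 to 126 mm above the table, and the upper crown ends at 155 mm.
- bolt_right_nose (a point): Lower edge of the right bolt's nose, likewise. The clamp is fixed to the table: aluminium base 110 (x) by 176 (y) by 12 mm; grey spring barrel 72 mm across, 42 mm high, under the platform; two uprights 34 mm wide (x), inner faces 45 mm from the axis, tops 117 mm above the table.
- tape_roll_mid (a point): Roll of masking tape lying flat, 104 mm across, 25 mm high; a bystander. Point at its centre.
- cork_block_mid (a point): Cork sanding block, 64 x 100 x 28 mm; a bystander. Point at its centre.
- driver_mid (a point): Screwdriver with an orange handle, 131 mm long, lying right of the clamp; a bystander. Point at its middle.
- cast_slab_mid (a point): Rough cream-coloured cast slab, 125 x 158 x 24 mm, lying flat; a bystander. Point at its centre.
Not all that is in view belongs to the job. Leave any purple look-alike of the brim_up alone.

How it is judged:
By the outcome, as a careful person would: the job done as asked, in the order asked, and still so for the second after the job is handed in, with the robot touching nothing.
It also fails if it takes over 59 s, if anything falls off the work surface, if the arm or the gripper's body presses on something with over 40 N, if the wrist force passes 120 N, or if a joint passes its speed limit or range.

## Robot

A 6-joint arm with a two-finger parallel gripper is mounted at the origin on the work surface; the furniture and walls round the work are solid. World frame = base frame: x ahead of the robot, y to its left, z up, the work surface at z = 0. Lengths are in mm, angles in degrees, forces in N, time in s.
With the tool pointing down it reaches from about 350 to 850 mm from the base axis. Payload 8.1 kg.
Tool frame: the origin (TCP) lies at the centre of the arm's flange, where the gripper is bolted on; the fingertips stand 173 mm ahead of it and the grasp point (between the pads) lies 155 mm ahead of it; z points along the fingers, y is the line along which they close (so a half turn about z gives the same grasp; the last joint's range is limited). The gripper opens to 85 mm and grips with 20 to 120 N. Pads are 22 mm wide; open, the fingers measure 114 mm over their backs; the gripper's body (76 mm by 85 mm) begins 54 mm behind the grasp point. The pads swing forward as they close: fully open they stand 13 mm farther back than shut.
Start: joints at [-74.049, 7.471, 85.268, -0, 87.261, -4.893], TCP at [213.517, -560.729, 404.692] pointing down, gripper open.
Joint ranges: [-169.43, 169.43], [-51.17, 129.36], [1.28, 143.12], [-76.62, 256.62], [0, 156.53], [-152.29, 152.29]. Speed limits (degrees/s): [136.94, 136.94, 159.86, 180, 180, 180].

## Interface

Orientations are given as [roll, pitch, yaw] about the fixed x, y, z axes, in that order (R = Rz(yaw) Ry(pitch) Rx(roll)).
In Python, from bench import * gives the robot as it stands.
- The arm moves only by the shell command python3 -m jog 'ROWS' [FORCE]. ROWS is text: rows parted by semicolons, each of 7 numbers parted by spaces: the shift along the tool's x, y, z scaled (see below), then the turn, a rotation vector about the tool's x, y, z scaled (see below), then the closure, from -1 (fully open) to 1 (shut). In form: tx ty tz wx wy wz hand; .... A call has 1 to 5 rows; each row shifts and turns the commanded pose from where the row before left it, along the tool's axes as they then stand; what a row does not reach is not made up. The controller multiplies each number of a shift by 0.1 m and each number of a turn by 60 degrees. A row lasts 1/8 s, in which the tool goes at most 62.5 mm and 10.7 degrees, less where a joint would pass 70% of its speed; a pose out of reach is approached as far as the arm can. A call with a number of a shift or a turn outside -1 to 1 is refused whole. A call with a gripper value outside its range is refused whole. The fingers move at their own pace and stop on an object; FORCE is the grip in N (left out, the last holds). Time passes only in rows, so rows that do not move let the fingers close. It gives the time, the measured TCP pose, the force, the opening and the grip force at its end, in the units of the state.
- sense(): the state, without advancing time (a new reading comes with each control period).
- snapshot(name): name is "scene" or "top"; returns a dict with "img" (420x560x3 uint8, red, green, blue), "fx", "fy", "cx", "cy" (pixels), "extrinsics" (4x4, takes a point from camera to world coordinates). Camera axes: x right, y down, z forward; pixel columns grow to the right and rows downward; lengths in mm; the calibration is good to about 2 mm. A picture is of the moment at which its call begins. There is no depth.
- hand_in(): hands the job in; it is judged then, once.
The state is a dict: "time": time; "joint_pos": joint angles; "qd": joint speeds; "joint_efforts": joint torques, N m; "tool_pos": TCP position; "tcp_rot": TCP orientation; "ft_force": force on the tool from outside, world axes, zero at the start; "wrist_torque": the same for the moment, N m; "finger_gap": finger opening in mm; "grip_force": force on a finger pad.
Only numpy, scipy, OpenCV 4.12 (cv2) and the standard library are available. Lean on these libraries where they do the work, as an engineer would, in place of code of your own. Each camera call takes 0.05 s, during which the arm holds its last target. There are 200 camera calls.

## Working session

There is one attempt and no reset: what is moved stays moved. The work goes in short steps, Python scripts to look and compute and a shell command to move; the robot and the scene stay as the last step left them, time stands still between calls to the robot, and variables do not carry over. Pictures are saved under pics/ and viewed, at most 12 in all, crops included, and the job is handed in when it is done.

```bash
mkdir -p pics; ls; python3 - <<'E'
from bench import *
import cv2
s=sense();print({k:s[k] for k in("time","tool_pos","tcp_rot","ft_force","finger_gap")})
for n in("scene","top"):
    d=snapshot(n);cv2.imwrite(f"pics/{n}0.png",cv2.cvtColor(d["img"],cv2.COLOR_RGB2BGR));print(n,d["fx"],d["fy"],d["cx"],d["cy"],d["extrinsics"])
E
```

```text
pics
{'time': 0.0, 'tool_pos': array([ 213.44659811, -560.505992  ,  403.62466508]), 'tcp_rot': array([-1.79892755e+02, -7.00292164e-03,  2.08425178e+01]), 'ft_force': array([ 0.58389584, -0.61928464, -0.36803146]), 'finger_gap': 85.23103023094606}
scene 420.21187845746493 420.21187845746493 284.38929455420976 210.20204740335512 [[ 9.18996709e-01 -2.77703389e-01  2.79867606e-01  3.10825157e+02]
 [-3.94180548e-01 -6.61871659e-01  6.37610855e-01 -5.56737747e+02]
 [ 8.16974136e-03 -6.96280644e-01 -7.17723150e-01  7.96618410e+02]
 [ 0.00000000e+00  0.00000000e+00  0.00000000e+00  1.00000000e+00]]
top 416.3576427434179 416.3576427434179 276.9009549471891 201.13263036629598 [[-1.57376237e-02 -9.88276868e-01  1.51859009e-01  4.56157732e+02]
 [-9.99552959e-01  1.94113371e-02  2.27394288e-02  6.48448386e+01]
 [-2.54206379e-02 -1.51433258e-01 -9.88140557e-01  1.10514461e+03]
 [ 0.00000000e+00  0.00000000e+00  0.00000000e+00  1.00000000e+00]]
```

View pics/top0.png

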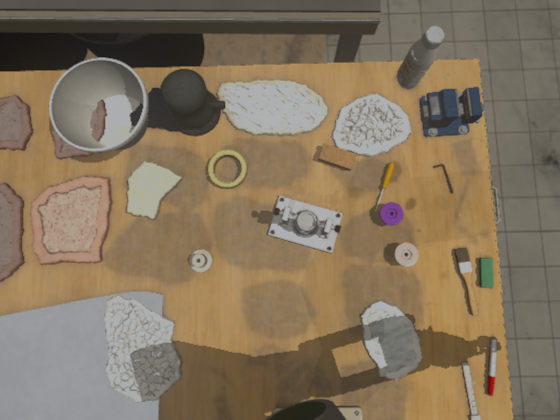

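View pics/scene0.png

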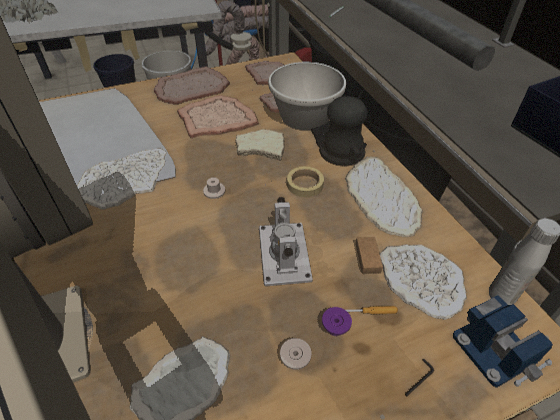

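The top view shows the crown-up casting near (201,261), the brim-up one near (406,254), the purple look-alike at (391,213) and the clamp near (306,222). In the scene view they are at (214,187), (295,353), (337,320) and (286,245). I'll enlarge these.

```bash
cat > h.py <<'E'
import numpy as np, cv2
from bench import *
def crop(d,u,v,w,h,k):
    im=cv2.cvtColor(d["img"],cv2.COLOR_RGB2BGR)[v:v+h,u:u+w]
    return cv2.resize(im,None,fx=k,fy=k,interpolation=cv2.INTER_CUBIC)
def atz(d,u,v,z):
    E=d["extrinsics"];r=E[:3,:3]@[(u-d["cx"])/d["fx"],(v-d["cy"])/d["fy"],1];o=E[:3,3]
    return (o+r*(z-o[2])/r[2]).round(1)
def pix(d,p):
    E=d["extrinsics"];q=E[:3,:3].T@(np.array(p,float)-E[:3,3])
    return (round(q[0]/q[2]*d["fx"]+d["cx"],1),round(q[1]/q[2]*d["fy"]+d["cy"],1))
E
python3 - <<'E'
from h import *
t=snapshot("top");s=snapshot("scene")
a=[crop(t,180,240,44,44,6),crop(t,384,232,44,44,6),crop(s,193,165,44,44,6),crop(s,273,331,44,44,6)]
b=[crop(t,260,185,88,88,3),crop(s,242,190,88,88,3)]
b=[cv2.resize(x,(264,264)) for x in b]
cv2.imwrite("pics/m1.png",np.vstack([np.hstack([a[0],a[1],b[0]]),np.hstack([a[2],a[3],b[1]])])[:, :800])
E
```

```text
(no output)
```

View pics/m1.png

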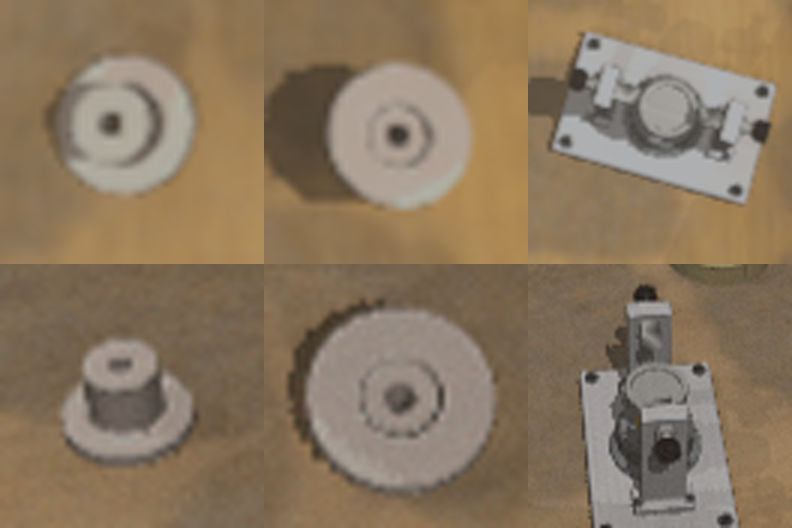

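The crops show both castings' bores and brim rims, the platform disc, and the four base holes. Next I'll triangulate from both views.

```bash
python3 - <<'E'
from h import *
t=snapshot("top");s=snapshot("scene")
T=lambda x,y,u,v,k:((x+.5)/k-.5+u,(y+.5)/k-.5+v)
print("cu",atz(t,*T(112,124,180,240,6),36),atz(t,*T(129,124,180,240,6),5),atz(s,*T(121,99,193,165,6),36))
print("bu",atz(t,*T(135,135,384,232,6),36),atz(s,*T(136,136,273,331,6),36))
print("pl",atz(t,*T(139,107,260,185,3),86),atz(s,*T(128,125,242,190,3),86))
h=[atz(t,*T(x-528,y,260,185,3),12) for x,y in((593,43),(763,90),(735,190),(565,141))]
print(h,np.mean(h,0)); g=[atz(s,*T(x-528,y-264,242,190,3),12) for x,y in((592,378),(698,369),(608,520),(727,520))];print(g,np.mean(g,0))
d=[h[0]-h[1],h[3]-h[2],g[0]-g[2],g[1]-g[3]];print([np.degrees(np.arctan2(x[1],x[0])) for x in d])
q=sense();print(q["tool_pos"],q["tcp_rot"],q["time"])
E
```

```text
cu [471.6 292.9  36. ] [471.9 292.    5. ] [472.3 294.4  36. ]
bu [ 478.6 -235.2   36. ] [ 477.4 -236.3   36. ]
pl [563.7  17.6  86. ] [561.7  13.8  86. ]
[array([629.7,  78.1,  12. ]), array([584.9, -70.4,  12. ]), array([498.1, -42.9,  12. ]), array([543.2, 104.2,  12. ])] [563.975  17.25   12.   ]
[array([543.5, 105.1,  12. ]), array([629.2,  80.1,  12. ]), array([502.8, -33.3,  12. ]), array([585.5, -68.2,  12. ])] [565.25   20.925  12.   ]
[np.float64(73.21230366338162), np.float64(72.95476665697628), np.float64(73.61270102181093), np.float64(73.5811801783262)]
[ 213.48606078 -560.66960525  404.31913877] [-1.79964112e+02 -4.44650922e-03  2.08438648e+01] 0.3
```

```bash
cat >> h.py <<'E'
def go(x,y,z,yaw=73.2):
    s=sense();R=cv2.Rodrigues
    from scipy.spatial.transform import Rotation as Q
    A=Q.from_euler("xyz",s["tcp_rot"],degrees=True);B=Q.from_euler("xyz",[180,0,yaw],degrees=True)
    print("shift/100",(A.inv().apply(np.array([x,y,z])-s["tool_pos"])/100).round(3),"turn/60",((A.inv()*B).as_rotvec(degrees=True)/60).round(3),
      "pos",s["tool_pos"].round(1),"rot",s["tcp_rot"].round(1),"F",s["ft_force"].round(1),"gap",round(s["finger_gap"],1),"t",s["time"])
E
python3 -m jog '0 0 0 0 0 -0.175 -1;0 0 0 0 0 -0.175 -1;0 0 0 0 0 -0.175 -1;0 0 0 0 0 -0.175 -1;0 0 0 0 0 -0.172 -1' 60
python3 -c "
from h import *
go(478,-235.7,300)"
```

```text
time: 0.92
tool_pos: [213.5, -560.7, 404.6]
tcp_rot: [-180.0, -0.0, 73.5]
ft_force: [-0.2, -0.2, 0.6]
finger_gap: 85.5
grip_force: 0.0
shift/100 [3.867 1.613 1.046] turn/60 [-0.    -0.     0.005] pos [ 213.5 -560.7  404.6] rot [-180.    -0.    73.5] F [-0.2 -0.2  0.6] gap 85.5 t 0.925
```

```bash
python3 -m jog '0.3 0.12 0.08 0 0 0.005 -1;0.5 0.21 0.13 0 0 0 -1;0.5 0.21 0.13 0 0 0 -1;0.5 0.21 0.13 0 0 0 -1;0.5 0.21 0.13 0 0 0 -1' >/dev/null
python3 -m jog '0.5 0.21 0.13 0 0 0 -1;0.5 0.21 0.13 0 0 0 -1;0.35 0.15 0.1 0 0 0 -1;0.2 0.08 0.08 0 0 0 -1;0 0 0 0 0 0 -1' >/dev/null
python3 -c "
from h import *
go(478,-235.7,179)
cv2.imwrite('pics/m2.png',np.hstack([crop(snapshot('top'),360,200,100,100,4),crop(snapshot('scene'),240,290,100,100,4)]))"
```

```text
shift/100 [ 0.02  -0.037  1.209] turn/60 [-0.001 -0.001 -0.003] pos [ 481.1 -238.8  299.8] rot [-179.9   -0.    73. ] F [-0.4 -0.4  0.6] gap 85.4 t 2.175
```

View pics/m2.png

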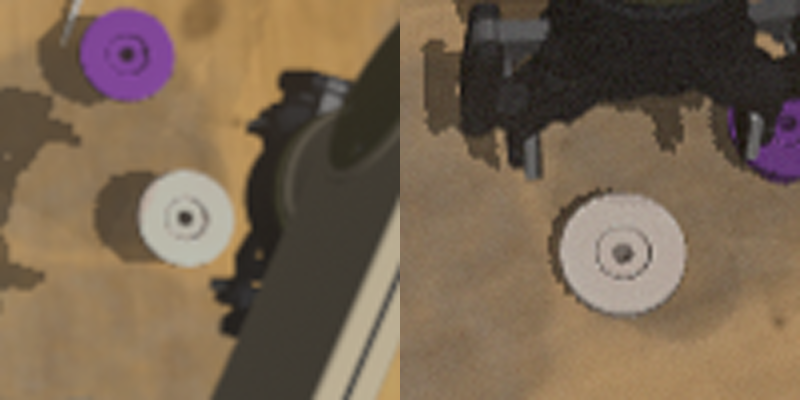

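Both crops show the casting undisturbed at top (406.5,254.5). The gripper is above it (its sideways offset is only parallax) and the purple one is clear of the fingers. Descending.

```bash
python3 -m jog '0.02 -0.037 0.3 0 0 -0.003 -1;0 0 0.4 0 0 0 -1;0 0 0.3 0 0 0 -1;0 0 0.15 0 0 0 -1;0 0 0.06 0 0 0 -1' 50 
python3 -m jog '0 0 0 0 0 0 -1;0 0 0 0 0 0 0;0 0 0 0 0 0 0.3;0 0 0 0 0 0 0.6;0 0 0 0 0 0 0.6' 
python3 -c "
from h import *
go(563.4,17,300)"
```

```text
time: 2.9
tool_pos: [477.4, -237.8, 179.5]
tcp_rot: [-180.0, 0.0, 73.0]
ft_force: [0.4, -0.2, 0.3]
finger_gap: 85.4
grip_force: 0.0
time: 3.52
tool_pos: [478.5, -237.5, 181.4]
tcp_rot: [179.9, 0.0, 73.1]
ft_force: [-1.3, 0.4, 6.1]
finger_gap: 57.9
grip_force: 51.9
shift/100 [ 2.682  0.074 -1.188] turn/60 [ 0.002  0.001 -0.002] pos [ 478.5 -237.5  181.4] rot [179.9   0.   73.1] F [-1.3  0.4  6.1] gap 57.9 t 3.525
```

```bash
python3 -m jog '0 0 -0.1 0 0 0 0.6;0 0 -0.3 0 0 0 0.6;0 0 -0.5 0 0 0 0.6;0 0 -0.3 0 0 0 0.6;0 0 0 0 0 0 0.6' 
python3 -c "
from h import *
go(563.4,17,300)
cv2.imwrite('pics/m3.png',np.hstack([crop(snapshot('top'),380,210,60,80,6),crop(snapshot('scene'),240,290,70,80,6)]))"
```

```text
time: 4.15
tool_pos: [478.9, -237.8, 303.9]
tcp_rot: [179.6, 0.1, 73.1]
ft_force: [-0.4, 0.6, -0.7]
finger_gap: 58.6
grip_force: 53.7
shift/100 [2.684 0.066 0.034] turn/60 [ 0.006  0.002 -0.002] pos [ 478.9 -237.8  303.9] rot [1.796e+02 1.000e-01 7.310e+01] F [-0.4  0.6 -0.7] gap 58.6 t 4.15
```

View pics/m3.png

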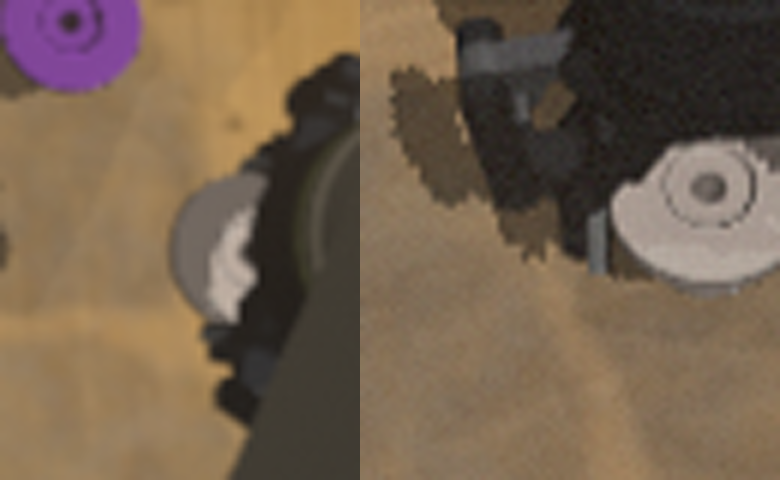

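The casting is held level by its brim, with its bore at about scene (297.6,320.8). Next I'll check its centre against the TCP and carry it over.

```bash
python3 -m jog '0.35 0 -0.1 0.003 0 0 0.6;0.5 0.02 -0.1 0.003 0 0 0.6;0.55 0.02 0 0 0 0 0.6;0.55 0.02 0 0 0 0 0.6;0.4 0 0 0 0 0 0.6' >/dev/null
python3 -m jog '0.2 0 0 0 0 0 0.6;0.1 0 0 0 0 0 0.6;0 0 0 0 0 0 0.6' 
python3 -c "
from h import *
s=snapshot('scene');t=snapshot('top')
print(atz(s,297.6,320.8,158))
go(563.4,17,300)
cv2.imwrite('pics/m4.png',np.hstack([crop(t,260,185,80,80,5),crop(s,246,180,80,80,5)]))"
```

```text
time: 5.25
tool_pos: [560.6, 14.2, 319.0]
tcp_rot: [-179.6, 0.0, 73.0]
ft_force: [0.0, 0.0, -0.5]
finger_gap: 57.9
grip_force: 53.7
[ 477.9 -237.   158. ]
shift/100 [0.042 0.018 0.194] turn/60 [-0.006  0.001 -0.004] pos [560.6  13.5 319.4] rot [-179.6    0.    73. ] F [ 0.2  0.1 -0.5] gap 58.2 t 5.35
```

View pics/m4.png

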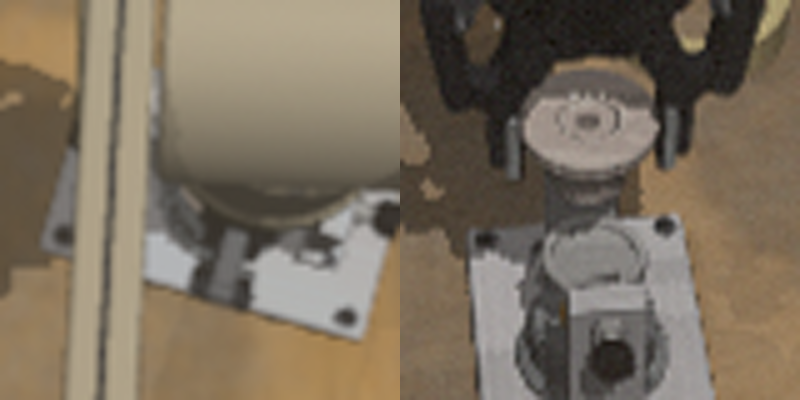

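The scene crop shows the bore of the held casting at about (283.2,203.8) and the platform disc centre at about (285,230).

```bash
python3 - <<'E'
from h import *
s=snapshot("scene")
# find disc outline precisely: predicted outlines of 48mm disc at candidate centres
print("bore",atz(s,283.2,203.8,174),"disc",atz(s,285,230,86), "disc0",atz(s,284.3,231.3,86))
print("scale px/mm", (np.array(pix(s,(563,17,86)))-pix(s,(564,17,86))), np.array(pix(s,(563,17,86)))-pix(s,(563,27,86)))
for c in ((563.4,17),(562,15)):
    p=np.array([pix(s,(c[0]+24*np.cos(a),c[1]+24*np.sin(a),86)) for a in np.arange(0,6.28,.05)])
    print(c,"outline crop x",((p.min(0)+.4-[246,180])*5).round(),((p.max(0)+.4-[246,180])*5).round())
    print(" noses", [np.round((np.array(pix(s,(c[0]+k*55*.289,c[1]+k*55*.957,117)))+.4-[246,180])*5) for k in(-1,1)])
go(563.4,17,300)
E
```

```text
bore [558.7  14.5 174. ] disc [564.7  16.9  86. ] disc0 [561.7  13.9  86. ]
scale px/mm [-0.4  0.1] [1.7 3.1]
(563.4, 17) outline crop x [141. 214.] [248. 294.]
 noses [array([209., 302.]), array([181., 118.])]
(562, 15) outline crop x [140. 217.] [246. 298.]
 noses [array([208., 306.]), array([180., 122.])]
shift/100 [0.042 0.017 0.195] turn/60 [-0.006  0.    -0.004] pos [560.6  13.4 319.5] rot [-179.6    0.    73. ] F [-0.7  0.1 -1.4] gap 57.7 t 5.4
```

```bash
python3 -m jog '0.04 0.036 0.15 -0.003 0 0.003 0.6;0 0 0.2 0 0 0 0.6;0 0 0.1 0 0 0 0.6;0 0 0.04 0 0 0 0.6;0 0 0 0 0 0 0.6' 
python3 -c "
from h import *
s=snapshot('scene');t=snapshot('top')
go(565.2,16.3,264)
cv2.imwrite('pics/m5.png',np.hstack([crop(t,260,185,80,80,5),crop(s,246,180,80,80,5)]))"
```

```text
time: 6.02
tool_pos: [565.1, 17.4, 270.3]
tcp_rot: [-179.8, 0.0, 72.9]
ft_force: [0.3, 0.4, -1.6]
finger_gap: 57.9
grip_force: 53.7
shift/100 [-0.011  0.001  0.073] turn/60 [-0.002 -0.    -0.006] pos [565.5  17.4 271.3] rot [-179.9   -0.    72.9] F [0.8 0.4 0.3] gap 58.0 t 6.125
```

View pics/m5.png

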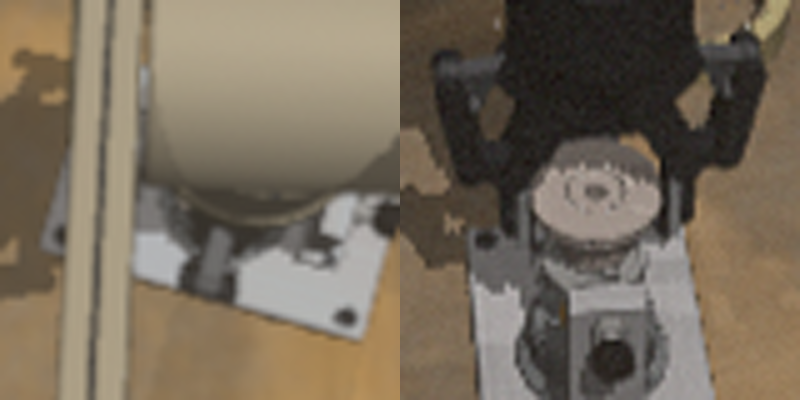

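The casting hangs just over the pocket, with its bore at scene (284.8,217.8).

```bash
python3 -c "
from h import *
s=snapshot('scene')
print(atz(s,284.8,217.8,125.5))"
python3 -m jog '-0.007 0 0.03 0 0 0 0.6;0 0 0.02 0 0 0 0.6;0 0 0.01 0 0 0 0.6;0 0 0 0 0 0 0.6'
python3 -m jog '0 0 0.01 0 0 0 0.6;0 0 0.01 0 0 0 0.6;0 0 0 0 0 0 0.6'
```

```text
[564.2  17.8 125.5]
time: 6.68
tool_pos: [565.2, 16.6, 265.0]
tcp_rot: [-179.9, -0.0, 72.9]
ft_force: [0.3, -1.1, 2.7]
finger_gap: 57.9
grip_force: 53.9
time: 7.05
tool_pos: [565.1, 16.7, 262.7]
tcp_rot: [-179.8, -0.0, 72.9]
ft_force: [1.6, -1.6, 2.8]
finger_gap: 57.5
grip_force: 53.9
```

```bash
python3 -m jog '0 0 0 0 0 0 0.1;0 0 0 0 0 0 -0.3;0 0 0 0 0 0 -1;0 0 0 0 0 0 -1;0 0 0 0 0 0 -1'
python3 -m jog '0 0 -0.1 0 0 0 -1;0 0 -0.3 0 0 0 -1;0 0 -0.5 0 0 0 -1;0 0 -0.3 0 0 0 -1;0.3 0 0 0 0 0 -1' > /dev/null
python3 -m jog '0.5 0 0 0 0 0 -1;0.55 -0.07 0 0 0 0 -1;0.5 -0.3 0 0 0 0 -1;0.3 -0.4 0 0 0 0 -1;0.1 -0.2 0 0 0 0 -1'
python3 -c "
from h import *
s=snapshot('scene');t=snapshot('top')
go(471.9,293,300)
cv2.imwrite('pics/m6.png',np.hstack([crop(t,265,180,80,80,5),crop(s,246,180,80,80,5)]))"
```

```text
time: 7.68
tool_pos: [564.7, 16.9, 262.2]
tcp_rot: [-179.8, 0.0, 72.9]
ft_force: [0.2, -0.1, 0.1]
finger_gap: 85.7
grip_force: 0.0
time: 8.93
tool_pos: [537.5, 262.4, 383.6]
tcp_rot: [-179.8, -0.0, 73.0]
ft_force: [0.9, -0.5, 0.0]
finger_gap: 85.3
grip_force: 0.0
shift/100 [ 0.107 -0.717  0.838] turn/60 [-0.003 -0.    -0.003] pos [537.6 261.7 383.6] rot [-179.8   -0.    73. ] F [ 0.4 -0.5 -0. ] gap 85.5 t 9.025
```

View pics/m6.png

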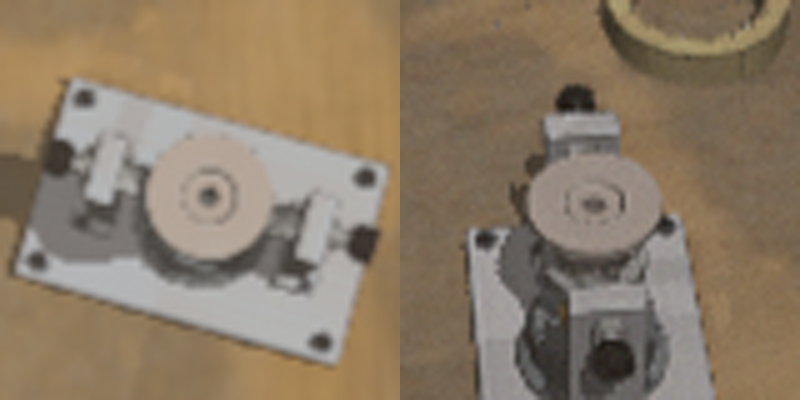

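The top view shows the casting standing level on the platform, with its bore at (306.6,219.0), or (284.4,220.6) in the scene view. Triangulating its height will show whether it's seated.

```bash
python3 - <<'E'
from h import *
t=snapshot("top");s=snapshot("scene")
for z in(112,116,119,122):print(z,atz(t,306.6,219,z),atz(s,284.4,220.6,z))
for z in(119,122):
  for n,d,o in(("t",t,(265,180)),("s",s,(246,180))):
    p=np.array([pix(d,(564+30*np.cos(a),17.3+30*np.sin(a),z)) for a in np.arange(0,6.28,.05)])
    print(z,n,((p.min(0)+.4-o)*5).round(),((p.max(0)+.4-o)*5).round())
E
```

```text
112 [564.1  17.3 112. ] [565.1  21.9 112. ]
116 [563.7  17.5 116. ] [563.7  18.6 116. ]
119 [563.4  17.6 119. ] [562.5  16.  119. ]
122 [563.   17.8 122. ] [561.4  13.5 122. ]
119 t [148. 133.] [274. 259.]
119 s [128. 153.] [264. 254.]
122 t [148. 132.] [274. 258.]
122 s [128. 149.] [264. 249.]
```

It is seated: the height comes to about 118 mm and the rims match z=119. Next is the crown-up casting.

```bash
python3 -m jog '0.02 -0.2 0.2 0 0 0 -1;0.03 -0.25 0.4 0 0 0 -1;0.03 -0.2 0.45 -0.003 0 0 -1;0.02 -0.06 0.25 0 0 0 -1;0 0 0 0 0 0 -1' >/dev/null
python3 -c "
from h import *
go(472.8,292,183)"
```

```text
shift/100 [ 0.027 -0.01   0.678] turn/60 [-0.003  0.003 -0.007] pos [473.2 289.3 250.8] rot [-179.8    0.2   72.8] F [-0.1  0.1 -0.1] gap 85.3 t 9.75
```

```bash
python3 -m jog '0.025 -0.01 0.3 0 0 -0.006 -1;0 0 0.25 0 0 0 -1;0 0 0.1 0 0 0 -1;0 0 0.03 0 0 0 -1;0 0 0 0 0 0 0' 80
python3 -m jog '0 0 0 0 0 0 0.3;0 0 0 0 0 0 0.7;0 0 0 0 0 0 1;0 0 0 0 0 0 1;0 0 0 0 0 0 1'
python3 -m jog '0 0 -0.1 0 0 0 1;0 0 -0.3 0 0 0 1;0 0 -0.5 0 0 0 1;0 0 -0.5 0 0 0 1;0 0 -0.2 0 0 0 1' >/dev/null
python3 -m jog '0 0 0 0 0 0 1;0 0 0 0 0 0 1'
python3 -c "
from h import *
go(472.8,292,340)
s=snapshot('scene');t=snapshot('top')
cv2.imwrite('pics/m7.png',np.hstack([crop(t,150,220,80,80,5),crop(s,180,120,80,80,5)]))"
```

```text
time: 10.38
tool_pos: [474.3, 293.5, 186.4]
tcp_rot: [179.9, -0.1, 73.2]
ft_force: [-0.5, 0.4, 0.3]
finger_gap: 69.8
grip_force: 0.0
time: 11.0
tool_pos: [474.1, 293.8, 186.4]
tcp_rot: [179.9, -0.1, 73.2]
ft_force: [-0.4, 0.0, 5.7]
finger_gap: 31.5
grip_force: 79.7
time: 11.88
tool_pos: [472.9, 293.2, 342.8]
tcp_rot: [-179.9, 0.1, 73.2]
ft_force: [-0.6, -0.4, -0.7]
finger_gap: 31.4
grip_force: 79.3
shift/100 [-0.011  0.003  0.028] turn/60 [-0.002  0.002  0.   ] pos [472.9 293.2 342.8] rot [-1.799e+02  1.000e-01  7.320e+01] F [-0.6 -0.4 -0.7] gap 31.4 t 11.875
```

View pics/m7.png

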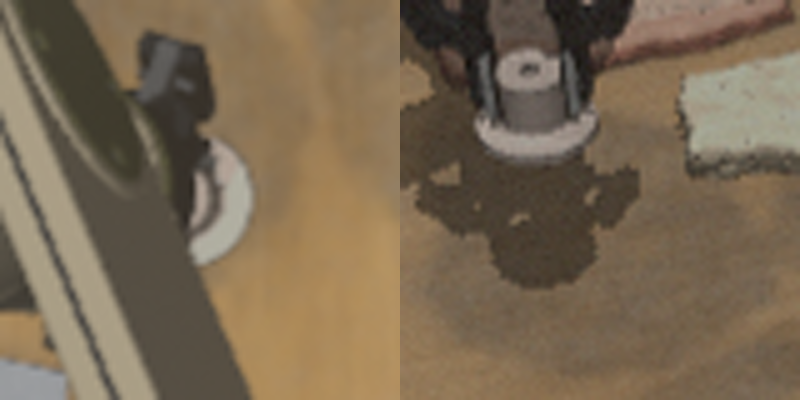

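The casting is held upright and level by the crown, with its bore at scene (205.6,133.2). Carrying it over the clamp.

```bash
python3 -m jog '-0.2 0.14 0 0 0 0 1;-0.44 0.313 0 0 0 0 1;-0.44 0.313 0 0 0 0 1;-0.44 0.313 0 0 0 0 1;-0.44 0.313 0 0 0 0 1' >/dev/null
python3 -m jog '-0.26 0.18 0 0 0 0 1;-0.1 0.07 0 0 0 0 1;-0.046 0.039 0.1 0 0 0 1;0 0 0.1 0 0 0 1;0 0 0 0 0 0 1' >/dev/null
python3 -c "
from h import *
s=snapshot('scene');t=snapshot('top')
print('offset cu',atz(s,205.6,133.2,192.4)-[472.9,293.2,0])
go(565.5,18,305.5)
a=cv2.vconcat([crop(s,250,170,70,80,7)]);cv2.imwrite('pics/m8.png',a)"
```

```text
offset cu [ -0.3   0.5 192.4]
shift/100 [-0.014  0.     0.193] turn/60 [-0.001  0.     0.002] pos [565.9  19.4 324.8] rot [-180.     0.    73.3] F [ 0.2 -0.7  0.3] gap 31.7 t 13.325
```

View pics/m8.png

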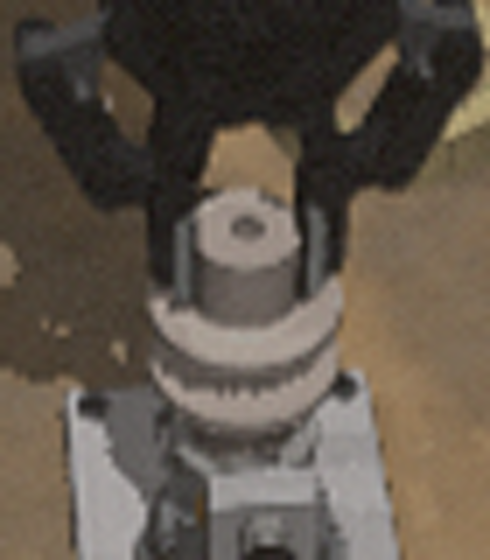

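The upper brim hangs about 19 mm above the lower one, sideways in line with it. The upper bore is at scene (285.0,202.2). A check of the centring against the camera model follows.

```bash
python3 - <<'E'
from h import *
s=snapshot("scene")
print("upper",atz(s,285.0,202.2,174.4))
def o(c,z):
    p=np.array([pix(s,(c[0]+30*np.cos(a),c[1]+30*np.sin(a),z)) for a in np.arange(0,6.28,.05)]);return ((p.min(0)+.43-[250,170])*7).round(),((p.max(0)+.43-[250,170])*7).round()
print("lower top/bot",o((563.3,17.2),119),o((563.3,17.2),112))
for c in((565.9,19.4),(564.5,18.4)): print(c,"upper top/bot",o(c,145.4),o(c,138.4))
go(565.5,18,305.5)
E
```

```text
upper [563.9  17.1 174.4]
lower top/bot (array([149., 285.]), array([340., 426.])) (array([149., 301.]), array([340., 441.]))
(565.9, 19.4) upper top/bot (array([153., 220.]), array([347., 360.])) (array([153., 236.]), array([347., 376.]))
(564.5, 18.4) upper top/bot (array([150., 224.]), array([345., 364.])) (array([150., 239.]), array([344., 380.]))
shift/100 [-0.013 -0.002  0.198] turn/60 [ 0.    -0.     0.001] pos [566.1  19.2 325.3] rot [180.   -0.   73.3] F [-0.3  1.2 -0.2] gap 31.6 t 13.375
```

Centred to about 1 mm. I'll correct by −1.0 and −0.5 mm and lower it onto the brim.

```bash
python3 -m jog '-0.01 -0.005 0.06 0 0 0 1;0 0 0.07 0 0 0 1;0 0 0.03 0 0 0 1;0 0 0.01 0 0 0 1;0 0 0 0 0 0 1' 110
python3 -m jog '0 0 0.01 0 0 0 1;0 0 0.01 0 0 0 1;0 0 0 0 0 0 1'
python3 -c "
from h import *
s=snapshot('scene')
go(565.5,18,272)
cv2.imwrite('pics/m9.png',crop(s,250,170,70,80,7))"
```

```text
time: 14.0
tool_pos: [565.4, 17.6, 308.1]
tcp_rot: [-180.0, -0.0, 73.2]
ft_force: [-0.2, 0.1, 0.7]
finger_gap: 31.1
grip_force: 108.9
time: 14.38
tool_pos: [565.4, 17.6, 306.1]
tcp_rot: [-180.0, 0.0, 73.2]
ft_force: [0.6, -0.6, 0.3]
finger_gap: 30.8
grip_force: 108.9
shift/100 [0.004 0.    0.341] turn/60 [-0.  0.  0.] pos [565.4  17.6 306.1] rot [-180.     0.    73.2] F [ 0.1  0.1 -0.7] gap 30.7 t 14.425
```

View pics/m9.png

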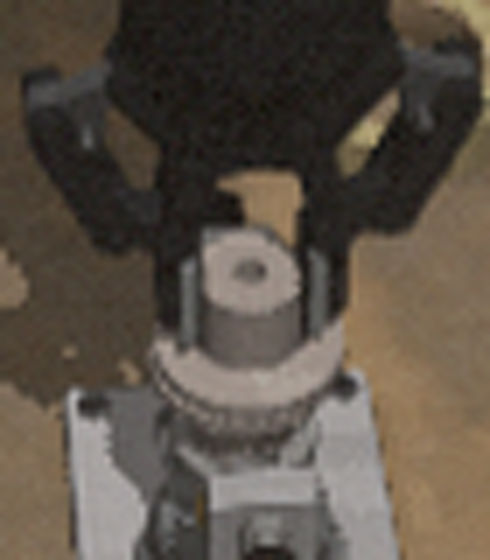

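The brims sit one on the other with even edges (left at 152 and 155, right at 343 and 338 in the crop). Now the press, at about 12 mm/s.

```bash
for i in 1; do :; done; python3 -m jog '0 0 0.01 0 0 0 1;0 0 0.015 0 0 0 1;0 0 0.015 0 0 0 1;0 0 0.015 0 0 0 1;0 0 0.015 0 0 0 1'
python3 -m jog '0 0 0.015 0 0 0 1;0 0 0.015 0 0 0 1;0 0 0.015 0 0 0 1;0 0 0.015 0 0 0 1;0 0 0.015 0 0 0 1'
```

```text
time: 15.05
tool_pos: [565.5, 17.6, 299.3]
tcp_rot: [180.0, -0.0, 73.2]
ft_force: [-0.4, 0.0, 3.2]
finger_gap: 30.9
grip_force: 109.2
time: 15.68
tool_pos: [565.5, 17.6, 292.1]
tcp_rot: [180.0, -0.0, 73.2]
ft_force: [-0.8, 0.1, 4.9]
finger_gap: 30.8
grip_force: 109.9
```

```bash
python3 -m jog '0 0 0.015 0 0 0 1;0 0 0.015 0 0 0 1;0 0 0.015 0 0 0 1;0 0 0.015 0 0 0 1;0 0 0.015 0 0 0 1'
python3 -m jog '0 0 0.015 0 0 0 1;0 0 0.015 0 0 0 1;0 0 0.015 0 0 0 1;0 0 0.01 0 0 0 1;0 0 0.01 0 0 0 1'
```

```text
time: 16.3
tool_pos: [565.5, 17.6, 284.3]
tcp_rot: [180.0, -0.0, 73.2]
ft_force: [-0.2, 0.7, 4.9]
finger_gap: 30.8
grip_force: 109.9
time: 16.92
tool_pos: [565.5, 17.6, 277.8]
tcp_rot: [180.0, -0.0, 73.2]
ft_force: [-0.5, 0.3, 7.3]
finger_gap: 30.6
grip_force: 109.9
```

```bash
python3 -m jog '0 0 0.01 0 0 0 1;0 0 0.01 0 0 0 1;0 0 0.005 0 0 0 1;0 0 0 0 0 0 1'
```

```text
time: 17.42
tool_pos: [565.5, 17.6, 275.4]
tcp_rot: [180.0, -0.0, 73.2]
ft_force: [-0.5, -1.4, 6.2]
finger_gap: 31.2
grip_force: 109.9
```

```bash
python3 -m jog '0 0 0.008 0 0 0 1;0 0 0.004 0 0 0 1;0 0 0 0 0 0 1'; python3 -m jog '0 0 0.005 0 0 0 1;0 0 0.005 0 0 0 1;0 0 0 0 0 0 1'
```

```text
time: 17.8
tool_pos: [565.5, 17.6, 274.2]
tcp_rot: [180.0, -0.0, 73.2]
ft_force: [-1.4, 0.4, 6.8]
finger_gap: 31.0
grip_force: 109.9
time: 18.18
tool_pos: [565.5, 17.6, 273.5]
tcp_rot: [180.0, -0.0, 73.2]
ft_force: [-2.4, -0.0, 9.6]
finger_gap: 30.7
grip_force: 110.4
```

```bash
python3 -m jog '0 0 0.005 0 0 0 1;0 0 0.005 0 0 0 1;0 0 0 0 0 0 1'; python3 -m jog '0 0 0.005 0 0 0 1;0 0 0 0 0 0 1;0 0 0 0 0 0 1;0 0 0 0 0 0 1;0 0 0 0 0 0 1'
```

```text
time: 18.55
tool_pos: [565.6, 17.7, 273.5]
tcp_rot: [180.0, -0.0, 73.2]
ft_force: [-4.6, -0.4, 15.3]
finger_gap: 30.9
grip_force: 111.5
time: 19.18
tool_pos: [565.6, 17.7, 273.4]
tcp_rot: [179.9, -0.0, 73.2]
ft_force: [-7.6, 0.0, 18.7]
finger_gap: 30.6
grip_force: 111.8
```

It's on the stop (273.4 mm, force rising). I'll hold 2.5 s and look before letting go.

```bash
for i in 1 2 3 4; do python3 -m jog '0 0 0 0 0 0 1;0 0 0 0 0 0 1;0 0 0 0 0 0 1;0 0 0 0 0 0 1;0 0 0 0 0 0 1' | tr '\n' ' '; echo; done
python3 -m jog '0 0 0 0 0 0 0.6;0 0 0 0 0 0 0.3;0 0 0 0 0 0 0;0 0 0 0 0 0 -0.5;0 0 0 0 0 0 -1'
python3 -m jog '0 0 0 0 0 0 -1;0 0 0 0 0 0 -1;0 0 0 0 0 0 -1'
```

```text
time: 19.8 tool_pos: [565.6, 17.7, 273.4] tcp_rot: [180.0, -0.0, 73.2] ft_force: [-7.4, -0.3, 18.7] finger_gap: 30.8 grip_force: 111.8 
time: 20.42 tool_pos: [565.6, 17.7, 273.4] tcp_rot: [179.9, -0.0, 73.2] ft_force: [-6.7, 0.4, 18.5] finger_gap: 31.2 grip_force: 111.8 
time: 21.05 tool_pos: [565.6, 17.7, 273.4] tcp_rot: [180.0, -0.0, 73.2] ft_force: [-6.8, 0.1, 18.4] finger_gap: 30.9 grip_force: 111.8 
time: 21.68 tool_pos: [565.6, 17.7, 273.4] tcp_rot: [179.9, -0.0, 73.2] ft_force: [-6.9, 0.2, 19.1] finger_gap: 31.4 grip_force: 111.8 
time: 22.3
tool_pos: [565.1, 17.6, 270.6]
tcp_rot: [-179.9, 0.0, 73.2]
ft_force: [0.0, -0.5, -0.3]
finger_gap: 77.0
grip_force: 0.0
time: 22.68
tool_pos: [565.4, 17.6, 271.4]
tcp_rot: [-180.0, 0.0, 73.2]
ft_force: [-0.6, -0.3, 0.2]
finger_gap: 85.2
grip_force: 0.0
```

```bash
python3 -m jog '0 0 -0.1 0 0 0 -1;0 0 -0.3 0 0 0 -1;0 0 -0.5 0 0 0 -1;0 0 -0.5 0 0 0 -1;0.3 0 -0.1 0 0 0 -1' >/dev/null
python3 -m jog '0.5 0 0 0 0 0 -1;0.5 0 0 0 0 0 -1;0.5 0 0 0 0 0 -1;0.2 0 0 0 0 0 -1;0 0 0 0 0 0 -1'
python3 -c "
from h import *
s=snapshot('scene');t=snapshot('top')
p=[(563.4,17.2,z) for z in(126,155)];print([pix(s,q) for q in p],[pix(t,q) for q in p])
cv2.imwrite('pics/m10.png',np.hstack([crop(t,270,185,68,80,6),crop(s,250,180,65,80,6)]))"
```

```text
time: 23.92
tool_pos: [623.1, 210.0, 421.6]
tcp_rot: [-180.0, 0.0, 73.3]
ft_force: [0.0, -0.1, -0.0]
finger_gap: 85.3
grip_force: 0.0
[(np.float64(284.6), np.float64(217.9)), (np.float64(284.7), np.float64(208.7))] [(np.float64(306.9), np.float64(218.7)), (np.float64(307.5), np.float64(217.3))]
```

View pics/m10.png

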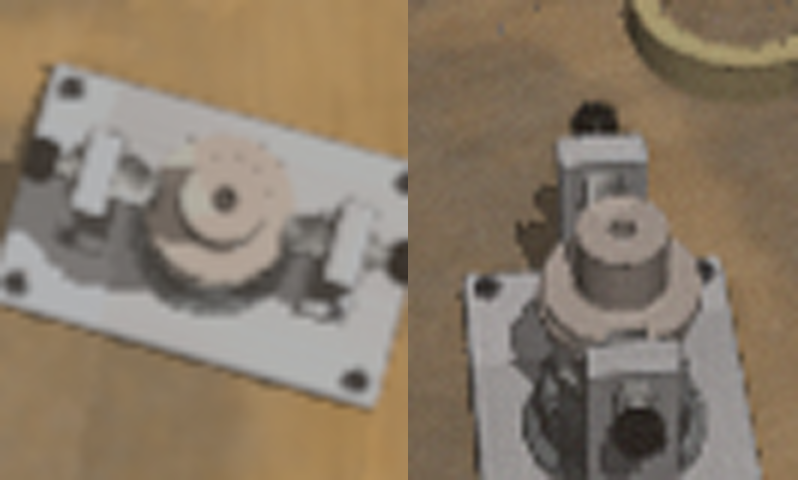

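The upper bore is at scene (285.3,217.6), which matches the caught height of 126 mm (predicted 284.6,217.9). Both bolt knobs are at their earlier pixels in the top view, (277,211) and (337,229), so the bolts are fully back over the brim and holding. Handing in.

```bash
python3 -c "
from bench import *
print(hand_in())"
```

```text
the job is handed in; nothing more can be done
None
```

The two castings are clamped brim to brim and the job is handed in: the last pictures show the pair held at its caught height with both spring bolts fully back over the upper brim, after about 24 s of robot time.

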